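Fill the sample jar with stoppers through the stand's funnel

TASK

Raise the funnel by its black handle until the sprung button snaps out through the hole in the post and the funnel stays locked up; then push the glass jar, standing, in between the guides under the funnel until it is up against the back stop. Then press the tray's lever down so that the tray tips and all five rubber stoppers drop through the funnel into the jar - rock the lever again if some stay behind - and leave the jar standing there with all five in it, the funnel still locked, the tray let back down, and the other things on the bench where they were.

Things in the scene. Friction and masses are not known exactly. Their poses are not given: they have to be found in the camera images.
- jar_home (a point): Point on the worktop below the funnel where the middle of the jar's underside belongs. Axes of the fixed steel stand ('stand axes', mm from here): x level, the way the jar is pushed home; y to its left; z up. Two guide bars, 18 high, inner faces y=+-35, run from x=-65 to +39; a stop bar at x=+35 ends the jar's travel within 3 mm of home; rods flare the mouth to 106 clear at x=-94.
- funnel_rim (a point): Centre of the steel funnel's top rim; moves up with it, stays over home. Rim 124 across; spout 56 across outside, 50 inside; 77 from rim down to spout bottom. At joint funnel 0 the rim is 130 above the worktop, spout bottom 53.
- funnel (a joint): Funnel height on its telescoping post, m: 0 lowest, grows upward, at most 0.072. Friction holds it where it is left; 5 to 15 N lifts it. At about 0.060 the sprung button pops through the hole and locks it: then it moves only a few mm and pulling on is felt as a hard stop. Starts at 0 to 0.025, too low for the jar to pass under.
- handle (a point): Centre of the funnel's handle, a black plastic bar 64 long (along stand y), 14 wide, 14 high, on top of the square post, 40 mm above the funnel rim's height and 105 to the right (stand -y) of its axis. Free space above it.
- button (a joint): The sprung steel button in the post (12 mm across, pokes out to stand +x), m: 0 pushed in, 0.007 fully out; above 0.005 it has popped through the hole and locks the funnel.
- jar_center (a point): Centre, half-way up, of the open glass jar: 66 outside diameter, 58 inside, 105 tall, about 0.22 kg; z is its axis. Starts standing on the worktop 145 to 175 before home along stand x, up to 22 aside. At home the raised funnel's rim overhangs it: push it from low down with the gripper leaning back (about 40 degrees).
- tray (a joint): Tilt of the steel tray, rad: 0 level, 1.1 tipped (hard stop). Hinge axis along stand y at x=65, z=222 (the tray's floor). Tray from x=45 (open lip over the funnel's edge) to x=197, 84 wide, walls 30, between two uprights (x=65, y=+-56). A few N on the lever tips it; stoppers slide off at about 0.5 to 0.8; it falls back in about a second when let go.
- lever_pad (a point): Middle of the top of the black pad (34 x 28 x 8) on the end of the tray's lever, at stand y=+100, on the near side of the hinge; press it down. Tray 0: stand x=-29, z=283; half tipped x=-45, z=226; fully tipped (1.1) x=-31, z=168. The pad turns with the tray; free space above it.
- stopper1_center (a point): Centre of a black rubber stopper, 22 across, 24 tall, slightly tapered, 20 g; one of five that start standing in the tray.
- stopper2_center (a point): Centre of a black rubber stopper, 22 across, 24 tall, slightly tapered, 20 g; one of five that start standing in the tray.
- stopper3_center (a point): Centre of a black rubber stopper, 22 across, 24 tall, slightly tapered, 20 g; one of five that start standing in the tray.
- stopper4_center (a point): Centre of a black rubber stopper, 22 across, 24 tall, slightly tapered, 20 g; one of five that start standing in the tray.
- stopper5_center (a point): Centre of a black rubber stopper, 22 across, 24 tall, slightly tapered, 20 g; one of five that start standing in the tray.
- reagent: Capped bottle, 70 across, 150 tall: a bystander; origin at its underside.
- vial: Capped small jar, 48 across, 85 tall, near the post: a bystander; origin at its underside.
- dishes: Stack of clear dishes, 90 across, 58 tall, near the tray: a bystander; origin at its underside.
- beaker: Empty glass beaker, 80 across, 90 tall: a bystander; origin at its underside.
- pipettor: White hand-held pipette controller lying on the worktop, about 180 long, 40 tall: a bystander; origin near its underside.
- jar: The jar as a body; origin at the centre of its underside.
Mind the look-alikes: they are no part of the job. What is shaped like the jar but blue or yellow is not meant.

How it is judged:
By the outcome, as a careful person would: the job done as asked, in the order asked, and still so for the second after the job is handed in, with the robot touching nothing.
It also fails if it takes over 64 s, if anything falls off the work surface, if the arm or the gripper's body presses on something with over 40 N, if the wrist force passes 120 N, or if a joint passes its speed limit or range.

ROBOT

A 6-joint arm with a two-finger parallel gripper is mounted at the origin on the work surface. World frame = base frame: x ahead of the robot, y to its left, z up, the work surface at z = 0. Lengths are in m, angles in rad, forces in N, time in s.
With the tool pointing down it reaches from about 0.375 to 0.75 m from the base axis. Payload 9 kg.
Tool frame: the origin (TCP) lies midway between the tips of the shut fingers; the grasp point (between the pads) lies env.grip_point_offset behind it (env.grip_point_offset is the distance from the TCP to the grasp point, in m); z points along the fingers, y is the line along which they close (so a half turn about z gives the same grasp; the last joint's range is limited). The gripper opens to 85 mm and grips with 20 to 120 N. Pads are 22 mm wide; open, the fingers measure 114 mm over their backs; the gripper's body (76 mm by 85 mm) begins 54 mm behind the grasp point. The pads swing forward as they close: fully open they stand 13 mm farther back than shut.
Start: joints at [0.947, 0.104, 0.097, 1.564, 0, 1.353], TCP at [0.237, 0.551, 0.231] pointing down, gripper open.
Joint ranges: [-2.99, 2.99], [-0.84, 1.86], [-1.1, 1.16], [-1.84, 2.11], [-1.51, 1.56], [-3.14, 3.14]. Speed limits (rad/s): [2.22, 2.22, 2.57, 3.14, 3.14, 3.14].

INTERFACE

Orientations are given as a unit quaternion [x, y, z, w].
In Python, from plant import env, eoat, kin, optics, workorder, readout gives the robot as it stands. Calls block until the motion is done:
- env.move_ptp(position, orientation): joint-space move of the TCP to a pose.
- env.movel(position, orientation=None, vel=0.15): straight line of the TCP; orientation=None keeps the orientation; vel is the mean speed in m/s.
- env.move_joints(angles): joint-space move.
- eoat.move_gripper(opening): opening from 0.0 (shut) to 1.0 (fully open); the grip force is fixed at half the most; returns when the fingers have stopped.
- env.dwell(seconds).
- kin.ik(position, orientation): joint angles nearest the present ones, or None.
- optics.camera(name): name is "scene" or "top"; returns (picture, depth): 384x512x3 uint8, blue, green, red; 384x512 float32, m along the optical axis (not along the pixel's ray), 0 where there is no reading.
- optics.get_calibration(name): a dict with "intrinsics" (3x3 intrinsics, pixels), "world_from_camera" (4x4, takes a point from camera to world coordinates). Camera axes: x right, y up, looking along -z (the intrinsics and any distortion apply to the point x, -y, -z); pixel columns grow to the right and rows downward; lengths in m; the calibration is good to about 2 mm. A picture is of the moment at which its call begins. get_calibration takes no time and is no camera call.
A pose or a line that the arm cannot do raises env.Unreachable and nothing moves.
- workorder.hand_in(): hands the job in; it is judged then, once.
Readings, each from a call of its own:
- readout.current_time(): time.
- readout.current_joints(): joint angles.
- readout.current_joint_vel(): joint speeds.
- readout.current_joint_torque(): joint torques, N m.
- readout.current_ee_pos(): TCP position.
- readout.current_orientation(): TCP orientation.
- readout.current_ft_force(): force on the tool from outside, world axes, zero at the start.
- readout.current_wrist_torque(): the same for the moment, N m.
- readout.current_finger_gap(): opening from 0.0 (shut) to 1.0 (fully open).
- readout.current_gripper_force(): force on a finger pad.
Only numpy, scipy, OpenCV 4.12 (cv2) and the standard library are available. Lean on these libraries where they do the work, as an engineer would, in place of code of your own. Each camera call takes 0.05 s, during which the arm holds its last target. There are 200 camera calls.

## Working session

There is one attempt and no reset: what is moved stays moved. The work goes in short steps, each a Python script; the robot and the scene stay as the last script left them, time stands still between calls to the robot, and variables do not carry over. Pictures are saved under pics/ and viewed, at most 10 in all, crops included, and the job is handed in when it is done.

```bash
ls; mkdir -p pics
cat > h.py <<'E'
import numpy as np, cv2
from scipy.spatial.transform import Rotation as R
from plant import env, eoat, kin, optics, workorder, readout
def cloud(n):
    im,d=optics.camera(n); c=optics.get_calibration(n); K=np.array(c["intrinsics"]);T=np.array(c["world_from_camera"])
    v,u=np.mgrid[:d.shape[0],:d.shape[1]]
    x=(u-K[0,2])/K[0,0]*d; y=(v-K[1,2])/K[1,1]*d
    P=np.stack([x,-y,-d],-1)@T[:3,:3].T+T[:3,3]; P[d==0]=np.nan
    return im,P
E
python3 - <<'E'
from h import *
for n in("scene","top"):
    im,P=cloud(n); cv2.imwrite(f"pics/{n}0.png",im); np.save(f"{n}0.npy",P)
    c=optics.get_calibration(n);print({k:(np.round(v,3).tolist() if k in("intrinsics","world_from_camera") else v) for k,v in c.items()})
print(env.grip_point_offset,readout.current_time(),readout.current_orientation())
E
```

```text
pics
{'intrinsics': [[495.514, 0.0, 253.311], [0.0, 495.514, 188.115], [0.0, 0.0, 1.0]], 'world_from_camera': [[-0.86, -0.389, 0.33, 1.044], [0.51, -0.668, 0.541, 0.747], [0.01, 0.634, 0.773, 1.339], [0.0, 0.0, 0.0, 1.0]]}
{'intrinsics': [[364.546, 0.0, 254.324], [0.0, 364.546, 188.892], [0.0, 0.0, 1.0]], 'world_from_camera': [[-0.02, 0.986, -0.168, 0.365], [-1.0, -0.021, -0.007, -0.056], [-0.011, 0.167, 0.986, 1.297], [0.0, 0.0, 0.0, 1.0]]}
0.0187 0.1 [ 2.01515384e-01  9.79485155e-01 -5.62538402e-04 -2.53063449e-04]
```

View pics/scene0.png

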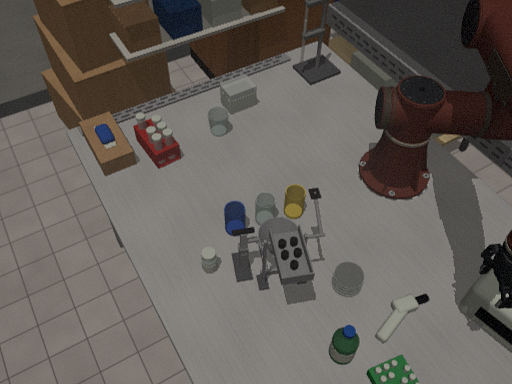

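View pics/top0.png

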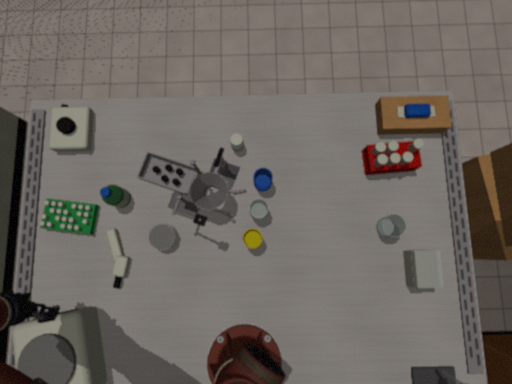

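Run:
```python
import cv2,numpy as np
a=cv2.imread("pics/top0.png")[125:265,130:290]; b=cv2.imread("pics/scene0.png")[170:320,200:370]
a=cv2.resize(a,(400,350),interpolation=cv2.INTER_CUBIC); b=cv2.resize(b,(397,350),interpolation=cv2.INTER_CUBIC)
cv2.imwrite("pics/crop.png",np.hstack([a,b]))
P=np.load("top0.npy")
for z0,z1 in((.06,.12),(.12,.16),(.16,.2),(.2,.24),(.24,.27),(.27,.3)):
    m=(P[...,2]>z0)&(P[...,2]<z1); m[:,:130]=0;m[:,290:]=0;m[:125]=0;m[265:]=0
    n,l,s,c=cv2.connectedComponentsWithStats(m.astype(np.uint8))
    for i in range(1,n):
        if s[i,4]>8: q=P[l==i]; print(z0,s[i].tolist(),np.median(q,0).round(3),q.min(0).round(3),q.max(0).round(3))
```

```text
0.06 [230, 133, 13, 14, 136] [0.746 0.012 0.084] [ 0.728 -0.008  0.06 ] [0.771 0.033 0.091]
0.06 [220, 160, 8, 11, 47] [0.649 0.052 0.097] [0.642 0.045 0.061] [0.666 0.071 0.117]
0.06 [253, 167, 20, 22, 162] [ 0.614 -0.077  0.099] [ 0.577 -0.107  0.06 ] [ 0.642 -0.043  0.11 ]
0.06 [198, 170, 4, 4, 11] [0.631 0.136 0.098] [0.629 0.133 0.075] [0.635 0.145 0.118]
0.06 [198, 179, 25, 26, 299] [0.569 0.105 0.11 ] [0.518 0.059 0.074] [0.601 0.138 0.12 ]
0.06 [249, 198, 20, 21, 133] [ 0.511 -0.061  0.101] [ 0.474 -0.091  0.06 ] [ 0.537 -0.028  0.11 ]
0.06 [186, 201, 5, 4, 11] [0.527 0.173 0.094] [0.524 0.171 0.066] [0.531 0.181 0.117]
0.06 [243, 228, 20, 20, 93] [ 0.415 -0.034  0.103] [ 0.377 -0.069  0.06 ] [ 0.439 -0.007  0.108]
0.06 [157, 242, 7, 7, 13] [0.388 0.267 0.061] [0.381 0.263 0.06 ] [0.4   0.284 0.064]
0.12 [190, 159, 38, 51, 737] [0.575 0.102 0.139] [0.499 0.039 0.12 ] [0.663 0.158 0.156]
0.12 [197, 167, 3, 4, 9] [0.632 0.134 0.137] [0.629 0.133 0.12 ] [0.636 0.14  0.159]
0.16 [214, 147, 10, 20, 108] [0.655 0.06  0.196] [0.627 0.047 0.16 ] [0.687 0.076 0.2  ]
0.16 [181, 198, 5,
[... 324 characters left out ...]
.24 ]
0.24 [137, 151, 59, 43, 250] [0.618 0.237 0.251] [0.535 0.126 0.24 ] [0.665 0.296 0.257]
0.24 [153, 165, 7, 7, 40] [0.612 0.242 0.245] [0.604 0.233 0.241] [0.622 0.251 0.248]
0.24 [165, 164, 7, 7, 41] [0.615 0.206 0.245] [0.606 0.196 0.241] [0.625 0.216 0.25 ]
0.24 [176, 168, 7, 7, 40] [0.603 0.173 0.246] [0.594 0.164 0.241] [0.612 0.183 0.251]
0.24 [161, 174, 7, 8, 42] [0.584 0.217 0.245] [0.573 0.208 0.242] [0.595 0.227 0.249]
0.24 [172, 178, 7, 7, 39] [0.573 0.184 0.245] [0.564 0.176 0.241] [0.582 0.194 0.248]
0.24 [182, 212, 12, 7, 42] [0.469 0.143 0.257] [0.46  0.127 0.24 ] [0.481 0.164 0.268]
0.27 [193, 213, 15, 13, 125] [0.455 0.105 0.283] [0.438 0.085 0.27 ] [0.473 0.124 0.288]
```

View pics/crop.png

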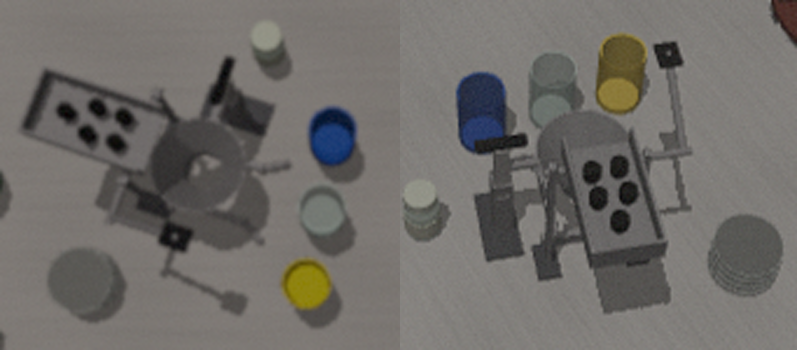

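The jar meant is the colourless one, at top (259,210) and scene (265,208). The look-alikes are blue at top (263,180) and yellow at (253,239), both excluded by colour, and the enlarged crop confirms this. The handle is at top (219,157) and the lever pad at (200,219). Next I fit the stand frame and check reach.

```bash
cat >> h.py <<'E'
def box(P,u0,v0,u1,v1,z0,z1):
    q=P[v0:v1,u0:u1].reshape(-1,3); return q[(q[:,2]>z0)&(q[:,2]<z1)]
def rect(q):
    (c,s,a)=cv2.minAreaRect((q[:,:2]*1000).astype(np.float32)); return np.round(c,1),np.round(s,1),round(a,1)
def circ(q):
    A=np.c_[2*q[:,:2],np.ones(len(q))]; s=np.linalg.lstsq(A,(q[:,:2]**2).sum(1),rcond=None)[0]
    return s[:2].round(4),np.sqrt(s[2]+s[:2]@s[:2]).round(4)
E
python3 - <<'E'
import os
from h import *
P=np.load("top0.npy"); S=np.load("scene0.npy")
q=box(P,210,143,226,170,.19,.205); print("handle",rect(q),np.percentile(q[:,2],[10,50,90]))
q=box(P,190,210,210,228,.275,.292); print("pad",rect(q),np.median(q[:,2]))
q=box(S,228,225,258,240,.19,.21); print("handleS",rect(q),np.median(q[:,2]))
q=box(S,305,185,325,202,.275,.295); print("padS",rect(q),np.median(q[:,2]))
q=box(P,185,155,232,212,.145,.158); print("rim",circ(q),np.percentile(q[:,2],[50,90]))
q=box(P,249,195,271,222,.097,.111); print("jar",circ(q),len(q))
q=box(S,250,185,280,215,.097,.111); print("jarS",circ(q),len(q))
q=box(P,137,150,197,200,.246,.258); print("tray",rect(q))
q=box(S,255,215,320,285,.246,.258); print("trayS",rect(q))
E
```

```text
handle (array([658. ,  61.7]), array([13.7, 63. ]), 70.7) [0.19387698 0.19673626 0.19978918]
pad (array([455.5, 105.2]), array([34.5, 27.1]), 70.4) 0.2828792540912881
handleS (array([659.3,  64.7]), array([16.5, 63.8]), 71.8) 0.19656261958143273
padS (array([457.2, 106.6]), array([39.2, 28.3]), 69.3) 0.283044814590398
rim (array([0.5667, 0.0954]), np.float64(0.0616)) [0.1484725  0.15152782]
jar (array([ 0.5068, -0.0599]), np.float64(0.0308)) 80
jarS (array([ 0.5082, -0.0568]), np.float64(0.0308)) 111
tray (array([601.1, 212.1]), array([153.7,  84.2]), 70.1)
trayS (array([569.6, 212.4]), array([180.1, 144.1]), 69.7)
```

```bash
cat >> h.py <<'E'
H=np.array([.5598,.0988,0]); c,s=np.cos(np.radians(70)),np.sin(np.radians(70))
X=np.array([c,s,0]);Y=np.array([-s,c,0]);Z=np.array([0,0,1.])
def W(x,y,z): return H+(x*X+y*Y+z*Z)/1000
def Q(lean=0,along='y',flip=1):   # tool z leaning to stand +x; tool y along stand x or y
    L=np.radians(lean); z=np.sin(L)*X-np.cos(L)*Z; y=flip*(Y if along=='y' else X)
    return R.from_matrix(np.c_[np.cross(y,z),y,z]).as_quat()
def pad(th,off=0):               # pad-top point at tray angle th, off mm out along pad normal
    M=lambda v:np.array([v[0]*np.cos(th)-v[1]*np.sin(th),v[0]*np.sin(th)+v[1]*np.cos(th)])
    p=np.array([65,222])+M([-94,61+off]); return W(p[0],100,p[1])
E
python3 - <<'E'
from h import *
def t(n,p,q):
    j=kin.ik(p,q); print(n,p.round(3),None if j is None else np.round(j,2))
for f in(1,-1):
    t("handle",W(0,-105,175),Q(0,'x',f)); t("handleup",W(0,-105,290),Q(0,'x',f))
    for L in(40,30):
        for x in(-240,-35): t(f"jar{L},{x}",W(x,0,45),Q(L,'y',f))
    for th in(0,.5,1.1):t(f"lev{th}",pad(th),Q(np.degrees(th)*.7,'y',f))
    t("levabove",pad(0,60),Q(0,'y',f))
for th in(0,.55,1.1): print(((pad(th)-H)@np.c_[X,Y,Z]*1000).round())
E
```

```text
handle [0.658 0.063 0.175] [-0.1   0.29  0.2   1.48  0.    0.25]
handleup [0.658 0.063 0.29 ] [-0.1   0.33  0.46  1.7   0.    0.25]
jar40,-240 [ 0.478 -0.127  0.045] [-0.9   0.15 -0.35  1.48  0.58 -2.25]
jar40,-35 [0.548 0.066 0.045] [-0.5  -0.03 -0.52  1.21  0.69 -1.77]
jar30,-240 [ 0.478 -0.127  0.045] [-0.82  0.01 -0.42  1.39  0.46 -2.11]
jar30,-35 [0.548 0.066 0.045] [-0.41 -0.09 -0.51  1.18  0.52 -1.65]
lev0 [0.456 0.106 0.283] [-0.05 -0.28 -0.17  1.68  0.   -1.27]
lev0.5 [0.45  0.089 0.23 ] [-0.34 -0.48 -0.46  1.59  0.35 -1.56]
lev1.1 [0.455 0.103 0.166] [-0.58 -0.44 -0.67  1.56  0.74 -1.89]
levabove [0.456 0.106 0.343] [-0.05 -0.24 -0.02  1.78  0.   -1.27]
handle [0.658 0.063 0.175] [-0.1   0.29  0.2   1.48  0.   -2.89]
handleup [0.658 0.063 0.29 ] [-0.1   0.33  0.46  1.7   0.   -2.89]
jar40,-240 [ 0.478 -0.127  0.045] [-0.9   0.15 -0.35  1.48  0.58  0.89]
jar40,-35 [0.548 0.066 0.045] [-0.5  -0.03 -0.52  1.21  0.69  1.37]
jar30,-240 [ 0.478 -0.127  0.045] [-0.82  0.01 -0.42  1.39  0.46  1.04]
jar30,-35 [0.548 0.066 0.045] [-0.41 -0.09 -0.51  1.18  0.52  1.5 ]
lev0 [0.456 0.106 0.283] [-0.05 -0.28 -0.17  1.68  0.    1.87]
lev0.5 [0.45  0.089 0.23 ] [-0.34 -0.48 -0.46  1.59  0.35  1.58]
lev1.1 [0.455 0.103 0.166] [-0.58 -0.44 -0.67  1.56  0.74  1.26]
levabove [0.456 0.106 0.343] [-0.05 -0.24 -0.02  1.78  0.    1.87]
[-29. 100. 283.]
[-47. 100. 225.]
[-32. 100. 166.]
```

Run:
```python
from h import *
p=np.array(readout.current_ee_pos()); p[2]=.35; env.movel(p,vel=.3)
eoat.move_gripper(.55)
q=Q(0,'x',1)
env.move_ptp(W(0,-105,260),q)
env.movel(W(0,-105,182),vel=.1)
print(readout.current_time(),readout.current_ft_force())
eoat.move_gripper(0.0)
print(readout.current_finger_gap(),readout.current_gripper_force(),readout.current_ft_force())
f0=np.array(readout.current_ft_force())
z=182
env.movel(W(0,-105,z+28),vel=.06); z+=28
print(z,readout.current_ft_force(),readout.current_ee_pos())
while z<182+54:
    z+=2; env.movel(W(0,-105,z),vel=.04); f=np.array(readout.current_ft_force())
    print(z,f.round(1),readout.current_ee_pos()[2].round(4))
    if f[2]<-35: break
im,P=cloud("top"); cv2.imwrite("pics/t1.png",im); h=box(P,195,120,235,175,.21,.3)
print(readout.current_finger_gap(),readout.current_time())
```

```text
4.3667 [1.18097412 0.32055435 1.11124527]
0.17479025330922748 58.63679587841034 [1.33430728 0.88301895 2.74740043]
210 [ 6.09145571  0.48343108 -6.16970406] [0.65874287 0.06288385 0.20939965]
212 [ 6.5  1.5 -6.6] 0.2113
214 [ 6.6  0.3 -6. ] 0.2133
216 [ 5.7 -0.1 -6.2] 0.2154
218 [ 4.9 -0.  -4.2] 0.2175
220 [ 4.   0.6 -1.2] 0.2204
222 [ 5.9  0.2 -4.4] 0.2217
224 [ 6.8  0.9 -6.7] 0.2234
226 [ 7.2  1.  -9.6] 0.2248
228 [ 11.6   0.9 -16.1] 0.2253
230 [ 14.9  -0.3 -24.8] 0.2257
232 [ 18.3  -0.  -33.2] 0.2261
234 [ 21.3   0.3 -41.3] 0.2264
0.1644128159587259 8.4417
```

Run:
```python
from h import *
for z in(226,222,219,216):
    env.movel(W(0,-105,z),vel=.06); f=np.array(readout.current_ft_force()); print(z,f.round(1),readout.current_ee_pos()[2].round(4))
    if f[2]>18: break
env.movel(W(0,-105,z+3),vel=.06)
eoat.move_gripper(.5); env.movel(W(0,-105,330),vel=.25)
im,P=cloud("top"); S=cloud("scene")[1]
q=box(P,185,135,240,212,.175,.2); print("rim",circ(q),np.percentile(q[:,2],[50,90]))
h=box(S,220,190,265,240,.22,.26); print(rect(h),np.percentile(h[:,2],[50,90]))
q=box(P,249,195,271,222,.097,.111); print("jar",circ(q),readout.current_time())
```

```text
226 [ 8.   0.5 -9.8] 0.2244
222 [ 7.5  0.2 -5.6] 0.2215
219 [2.6 0.3 4.5] 0.2201
216 [-2.8  0.7 18.4] 0.2195
rim (array([0.5758, 0.0899]), np.float64(0.0566)) [0.18295396 0.18827251]
(array([658.8,  65. ]), array([19.1, 62.5]), 68.0) [0.23282924 0.23694669]
jar (array([ 0.5067, -0.0598]), np.float64(0.0308)) 10.8
```

Run:
```python
from h import *
q=Q(40,'y',1)
eoat.move_gripper(.45)
env.move_ptp(W(-262,-5,150),q)
env.movel(W(-262,-5,34),vel=.2)
env.movel(W(-215,-5,34),vel=.12)
env.movel(W(-150,-1,34),vel=.06); print(readout.current_ft_force().round(1))
im,P=cloud("top"); r=box(P,205,180,275,230,.097,.111); r=r[np.linalg.norm(r[:,:2]-W(-115,-1,0)[:2],axis=1)<.045]
cc=circ(r)[0]; d=np.r_[cc,0]-H; print("jar stand",d@X,d@Y,readout.current_time())
cv2.imwrite("pics/t2.png",im[100:290,120:330].repeat(3,0).repeat(3,1))
```

```text
[-0.4  0.1 -0.8]
jar stand -0.12000287993916467 -0.0006846943160498942 15.7417
```

View pics/t2.png

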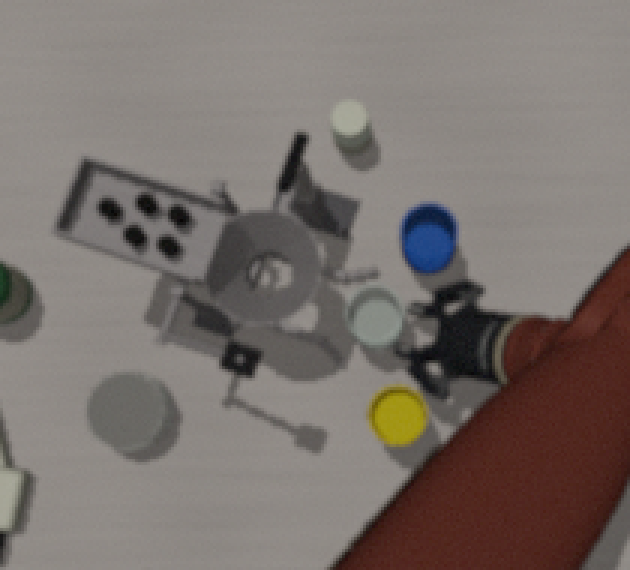

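The colourless jar (crop 375,318) is centred in front of the fingers and clear of blue (429,238) and yellow (398,415). I keep pushing until the force shows the stop.

Run:
```python
from h import *
env.movel(W(-75,0,34),vel=.06); print(readout.current_ft_force().round(1))
x=-75
env.movel(W(-40,0,34),vel=.05); x=-40
while x<-18:
    x+=2; env.movel(W(x,0,34),vel=.05); f=np.array(readout.current_ft_force())
    print(x,(f@X).round(1),(f@Y).round(1),f[2].round(1))
    if f@X<-8: break
e=np.array(readout.current_ee_pos())-H; print(e@X,e@Y)
env.movel(W(x-60,0,34),vel=.15); env.movel(W(x-160,0,120),vel=.3)
im,P=cloud("scene"); print(readout.current_time())
cv2.imwrite("pics/s3.png",cv2.resize(im[170:320,200:370],None,fx=3.5,fy=3.5,interpolation=cv2.INTER_CUBIC))
```

```text
[-0.2 -0.5  0. ]
-38 -0.7 0.1 -0.3
-36 -0.7 -0.3 -0.4
-34 -0.3 -0.7 0.6
-32 -0.6 0.7 -1.3
-30 -0.8 -1.0 -0.6
-28 -3.6 1.1 1.8
-26 -9.7 1.2 7.0
-0.026711794004681603 -0.0007118626963678338
20.9333
```

View pics/s3.png

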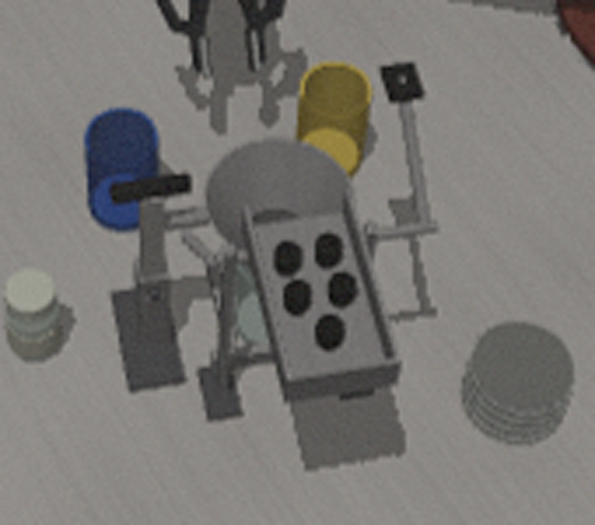

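Jar is standing under the funnel, visible at crop (250,300), and nothing else has moved. Next is the lever.

```bash
cat >> h.py <<'E'
def press(ths,vel,off=-1):
    for th in ths:
        env.movel(pad(th,off),Q(np.degrees(th)*.7,'y',1),vel=vel)
        print(round(th,2),readout.current_ft_force().round(1))
E
python3 - <<'E'
from h import *
eoat.move_gripper(0)
p=np.array(readout.current_ee_pos()); p[2]=.3; env.movel(p,vel=.35)
env.move_ptp(pad(0,60),Q(0,'y',1))
env.movel(pad(0,5),vel=.15)
press([0,.25,.5],.12); press([.65,.8,.95,1.06],.08)
im,P=cloud("scene"); im2,_=cloud("top"); print(readout.current_time())
g=lambda i,a,b,c,d:cv2.resize(i[a:b,c:d],(397,350),interpolation=cv2.INTER_CUBIC)
cv2.imwrite("pics/s4.png",np.hstack([g(im,170,320,200,370),g(im2,125,265,130,290)]))
E
```

```text
0 [0.4 0.7 1.7]
0.25 [-3.  -1.5  2.2]
0.5 [-1.7 -1.3  3.4]
0.65 [-0.4 -1.4  1.4]
0.8 [-1.3 -1.3  0.5]
0.95 [ 0.7 -1.  -0. ]
1.06 [ 1.  -0.3  0.9]
26.0583
```

View pics/s4.png

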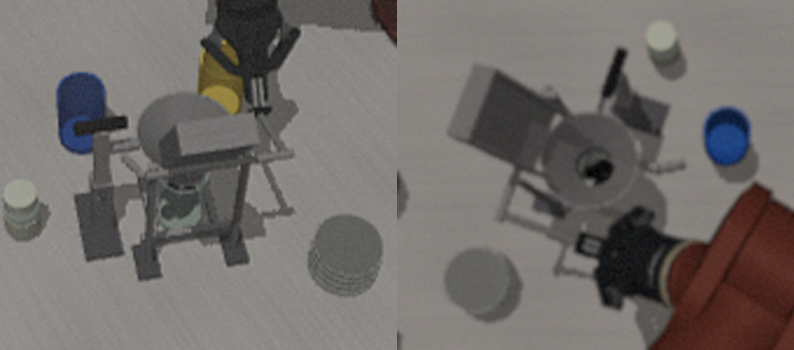

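The tray is fully tipped and looks empty. Black shows low in the jar (180,210) and maybe near the spout (185,180). I check this at higher zoom before letting the tray back.

Run:
```python
from h import *
env.dwell(.3)
im,P=cloud("scene"); im2,P2=cloud("top")
g=lambda i,a,b,c,d:cv2.resize(i[a:b,c:d],(390,390),interpolation=cv2.INTER_CUBIC)
cv2.imwrite("pics/s5.png",np.clip(1.8*np.hstack([g(im,225,285,250,310),g(im2,165,215,185,235)]).astype(float),0,255))
k=(im2.max(2)<45); k[:,:190]=0;k[:,232:]=0;k[:165]=0;k[:208]&=1;k[208:]=0
for v,u in list(zip(*np.where(k)))[::3]: print((u,v),((P2[v,u]-H)@np.c_[X,Y,Z]*1000).round())
```

```text
[ WARN:0@3.027] global loadsave.cpp:1063 imwrite_ Unsupported depth image for selected encoder is fallbacked to CV_8U.
Traceback (most recent call last):
numpy._core._exceptions._UFuncOutputCastingError: Cannot cast ufunc 'bitwise_and' output from dtype('int64') to dtype('bool') with casting rule 'same_kind'
```

View pics/s5.png

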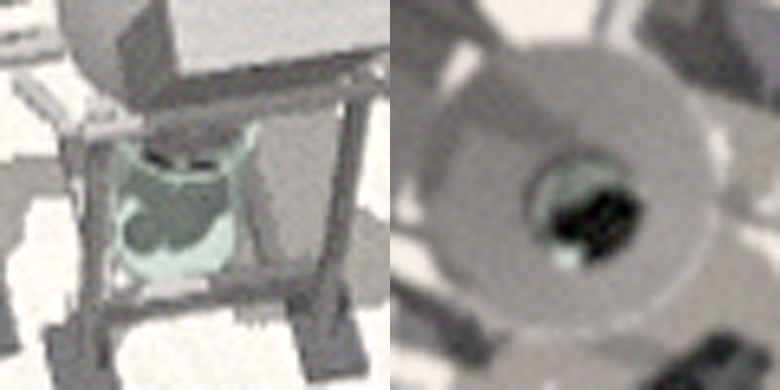

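Run:
```python
from h import *
im2,P2=cloud("top")
L=lambda P:(P-H)@np.c_[X,Y,Z]*1000
q=L(P2[165:208,190:232].reshape(-1,3)); b=im2[165:208,190:232].max(2).ravel()
m=(np.hypot(q[:,0],q[:,1])<40)&(b<40); print("dark",m.sum(),np.percentile(q[m],[0,25,50,75,100],axis=0).round())
press([.8,.5,.2],.15); env.movel(pad(0,0),Q(0),vel=.15); env.movel(pad(0,60),vel=.2)
env.dwell(1.)
im,P=cloud("scene"); im2,P2=cloud("top"); q=L(P2.reshape(-1,3))
m=(q[:,0]>40)&(q[:,0]<190)&(abs(q[:,1])<36)&(q[:,2]>200)&(q[:,2]<300); print("tray floor z",np.percentile(q[m,2],[5,50,95,100]).round())
print(readout.current_time())
g=lambda i,a,b,c,d:cv2.resize(i[a:b,c:d],(397,350),interpolation=cv2.INTER_CUBIC)
cv2.imwrite("pics/s6.png",np.hstack([g(im,170,320,200,370),g(im2,125,265,130,290)]))
```

```text
dark 67 [[ -8. -22.  17.]
 [  1. -11.  35.]
 [  7.  -4.  41.]
 [ 13.   1.  47.]
 [ 30.  10.  55.]]
0.8 [ 0.1 -0.5 -0.9]
0.5 [ 1.1 -0.2  1.4]
0.2 [ 1.1 -0.3  1.5]
tray floor z [218. 222. 226. 228.]
29.4583
```

View pics/s6.png

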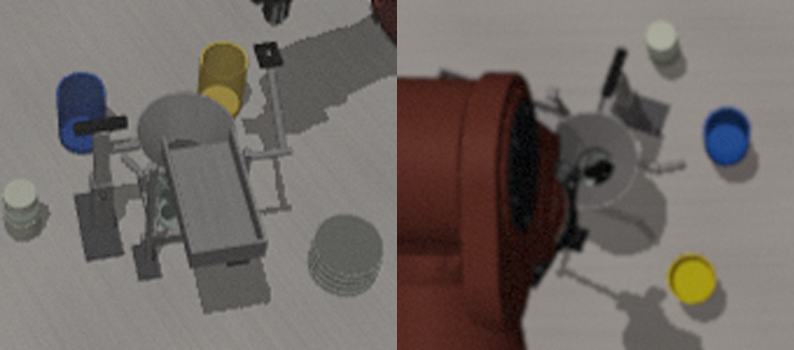

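The tray is level and empty in the scene view. The funnel cone is clear, and everything dark in the jar lies at z ≤ 55 mm, so nothing is stuck in the spout. The funnel is still up, the bystanders haven't moved, and the gripper is clear of everything.

Run:
```python
from h import *
S=cloud("scene")[1]; h=box(S,220,190,265,240,.22,.26); print("handle top",np.percentile(h[:,2],[50,90]),readout.current_ft_force().round(1))
print(workorder.hand_in())
```

```text
handle top [0.23310861 0.23705315] [0.3 0.6 0.4]
the job is handed in; nothing more can be done
None
```

The job is handed in at about 29.5 s of the 64 s: the funnel is locked up, the jar stands at the back stop, the tray is empty and back down, and the other things on the bench look unmoved. The stoppers show in the jar with none in the tray, funnel or spout, or seen on the bench, though I inferred all five rather than counting them one by one.

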